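# Load a sample into a push-catch reader drawer

## Task

Load the orange-capped sample from the grey carrier into the white bench reader. Press the blue drawer front inward by feel until its catch lets go, no harder than it needs, and keep the fingertips on it while the spring brings it all the way out, slowly, never letting it fly out; then lower the sample to the bottom of the empty left well before letting it go, and press the drawer shut just as gently until it catches and stays in, without disturbing the other tubes or the bottle.

Things in the scene. Friction and masses are not known exactly. Their poses are not given: they have to be found in the camera images.
- reader: fixed white bench reader, box 170 (x) x 140 (y) x 112 mm high; blue drawer (front 126 mm wide, 10 to 90 mm above the bench) in its -x face. Origin: centre of underside, on the bench; x points to the back, y left as seen from the front, z up. Caught, the drawer's outer face is 36 mm proud of the box, at x = -0.121; right out at x = -0.191. Over 20 N on reader or drawer is forcing it.
- drawer (a joint): drawer travel, m, along reader -x: 0 caught shut, +0.070 right out (end stop), negative pressed in. A spring pushes it out, 4 N shut to 2.5 N out. Push-push catch: press to its hidden stop and let back: releases; push in from out to the stop and let back: holds near 0. Released and not followed by hand it shoots out at 0.65 m/s; over 0.25 m/s beyond 15 mm counts as flying.
- press_pad (a point): centre of the smooth steel pad (60 x 20 mm) on the drawer's outer face, 76 mm above the bench, reader axes. Press to +x, e.g. with closed fingers pointing down, TCP 84 mm high (gripper body clears the box). The catch's stop is 7 to 23 mm inside the caught place, another in each unit. Pressing takes 4 to 7 N until the stop, there +4 to 9 N per mm; 2 mm or more short of it nothing trips.
- left_well (a point): centre of the bottom of the empty left (+y) well in the drawer's metal block, 14 mm above the bench; 18 mm square, 42 mm deep, mouth widened to 26 mm by a 4 mm chamfer, 56 mm above the bench. Moves with the drawer, reader axes, 54 mm behind the drawer's outer face: under the box roof when shut, open from above when out, then 52 mm in front of the box.
- right_well (a point): the same for the right (-y) well, 60 mm from the left one; holds the earlier sample.
- sample: loose orange-capped sample tube to be loaded, standing upright in the grey carrier: tube 12 mm diameter from 0 to 62 mm, orange cap 17 mm diameter from 62 to 84 mm, about 60 g. Origin: centre of its underside, z up along the tube. Grasp the cap from above.
- carrier: fixed grey 6-place carrier, 24 (x) x 151 (y) x 56 mm high, origin centre of underside; its slots lie in a row along its y, floor 9 mm above the bench; the sample and the vial stand in the slots at y = +35.5 and -35.5 mm, either way round.
- vial: bystander: open glass vial with a white upper half, 13 mm diameter, 78 mm tall, loose in the carrier; origin centre of underside. Leave it alone.
- old_sample: bystander: the earlier orange-capped tube, 17 x 17 x 85 mm, loose in the drawer's right well; origin centre of underside. It stays there.
- bottle: bystander: white reagent bottle with black cap, 44 mm diameter, 90 mm tall, standing loose on the bench left of the reader; origin centre of underside.
Mind the look-alikes: they are no part of the job. What is shaped like the sample but green is not meant.

How it is judged:
On the way, in this order (a step that is already met when the one before it is completed fails the run):
1. the drawer has been released and is right out (value of joint drawer above 0.062 m), for 0.2 s.
2. the sample stands at the bottom of the left well of the opened drawer, let go (value of joint drawer above 0.055 m and z of sample in the frame of left_well below 0.005 m and horizontal distance between sample and left_well below 0.007 m and angle between sample's own z axis and vertical below 0.2 rad and contact force between the fingers and sample below 0.1 N), for 0.2 s.
At the end, for the whole second after the job is handed in: The drawer is held shut by its catch (joint within 5 mm of 0) with nothing pressing it; the sample stands at rest in the left well, within 5 mm of the bottom, 7 mm of the well's axis and 0.2 rad of upright; the earlier sample is still in the right well (value of joint drawer between -0.005 and 0.005 m and z of sample in the frame of left_well below 0.005 m and horizontal distance between sample and left_well below 0.007 m and angle between sample's own z axis and vertical below 0.2 rad and horizontal distance between old_sample and right_well below 0.007 m and linear speed of sample below 0.02 m/s); the robot touches nothing.
It fails at once if reader or drawer pressed with more than 20 N (contact force between any of the fingers, the arm and reader above 20 N).
It fails at once if the drawer flies out (faster than 0.25 m/s while more than 15 mm out) (velocity of joint drawer above 0.25 m/s and value of joint drawer above 0.015 m).
It fails at once if the sample is dropped: it falls, not held, from more than 15 mm above the well's bottom (z of sample in the frame of left_well above 0.015 m and contact force between the fingers and sample below 0.1 N and linear speed of sample above 0.3 m/s).
It fails at once if the earlier sample is pulled up or tipped (z of old_sample in the frame of right_well above 0.015 m or angle between old_sample's own z axis and vertical above 0.3 rad).
It fails at once if the vial or the bottle is pushed more than 20 or 30 mm away or tipped (distance of vial from where it was at the start of the episode above 0.02 m or angle between vial's own z axis and vertical above 0.5 rad or distance of bottle from where it was at the start of the episode above 0.03 m or angle between bottle's own z axis and vertical above 0.3 rad).
It also fails if it takes over 64 s, if anything falls off the work surface, if the arm or the gripper's body presses on something with over 40 N, if the wrist force passes 120 N, or if a joint passes its speed limit or range.

## Robot

A 6-joint arm with a two-finger parallel gripper is mounted at the origin on a cart in front of the work surface, level with it; the furniture and walls round the work are solid. World frame = base frame: x ahead of the robot, y to its left, z up, the work surface at z = 0. Lengths are in m, angles in rad, forces in N, time in s.
With the tool pointing down it reaches from about 0.225 to 0.725 m from the base axis. Payload 3.1 kg.
Tool frame: the origin (TCP) lies between the finger pads, 19 mm behind the fingertips; this is the grasp point; z points along the fingers, y is the line along which they close (so a half turn about z gives the same grasp; the last joint's range is limited). The gripper opens to 85 mm and grips with 20 to 120 N. Pads are 22 mm wide; open, the fingers measure 114 mm over their backs; the gripper's body (76 mm by 85 mm) begins 54 mm behind the grasp point. The pads swing forward as they close: fully open they stand 13 mm farther back than shut.
Start: joints at [1.08, 0.048, 0.099, 1.622, 0, 1.443], TCP at [0.186, 0.491, 0.25] pointing down, gripper open.
Joint ranges: [-2.91, 2.91], [-0.99, 1.94], [-1.21, 1.42], [-2.12, 2.29], [-1.49, 1.47], [-3.14, 3.14]. Speed limits (rad/s): [2.79, 2.79, 3.14, 3.14, 3.14, 3.14].

## Interface

Orientations are given as a rotation vector (axis times angle).
In Python, from station import ctrl gives the robot as it stands.
- The arm moves only by the tool drive_tool, never from a script. Its argument "steps" is a list of rows, each an object of numbers: "tx", "ty", "tz": the shift along the tool's x, y, z in cm; "wx", "wy", "wz": the turn, a rotation vector about the tool's x, y, z in rad. A call has 1 to 20 rows; each row shifts and turns the commanded pose from where the row before left it, along the tool's axes as they then stand; what a row does not reach is not made up. A row lasts 1/12 s, in which the tool goes at most 41.7 mm and 7.16 degrees, less where a joint would pass 70% of its speed; a pose out of reach is approached as far as the arm can. A call is refused whole if a number of a shift passes 4.17 or a number of a turn 0.125, either way. A call with a gripper value outside its range is refused whole. "jaw" is the finger opening in cm, from 0 to 8.54, set as the call begins (left out, the last holds). The fingers move at their own pace and stop on an object; "force" is the grip in N (left out, the last holds). Time passes only in rows, so rows that do not move let the fingers close. It gives the time, the measured TCP pose, the force, the opening and the grip force at its end, in the units of the state.
- ctrl.get_state(): the state, without advancing time (a new reading comes with each control period).
- ctrl.grab_frame(name): name is "scene" or "top" or "wrist"; returns the picture (480x640x3 uint8, blue, green, red); there is no depth.
- ctrl.camera_info(name): a dict with "camera_matrix" (3x3 intrinsics, pixels), "position" and "orientation" of the camera in the world. Camera axes: x right, y up, looking along -z (the intrinsics and any distortion apply to the point x, -y, -z); pixel columns grow to the right and rows downward; lengths in m; the calibration is good to about 2 mm. A picture is of the moment at which its call begins: read the wrist's pose just before it. camera_info takes no time and is no camera call; for the wrist camera it gives the pose at the moment of the call.
- ctrl.close_job(): hands the job in; it is judged then, once.
The state is a dict: "clock": time; "q": joint angles; "qvel": joint speeds; "joint_torque": joint torques, N m; "eef_pos": TCP position; "tcp_rot": TCP orientation; "ft_force": force on the tool from outside, world axes, zero at the start; "wrist_torque": the same for the moment, N m; "grip_width": finger opening in m; "gripper_force": force on a finger pad.
Only numpy, scipy, OpenCV 4.12 (cv2) and the standard library are available. Lean on these libraries where they do the work, as an engineer would, in place of code of your own. Each camera call takes 0.05 s, during which the arm holds its last target. There are 200 camera calls.

## Working session

There is one attempt and no reset: what is moved stays moved. The work goes in short steps, Python scripts to look and compute and a tool call to move; the robot and the scene stay as the last step left them, time stands still between calls to the robot, and variables do not carry over. Pictures are saved under pics/ and viewed, at most 10 in all, crops included, and the job is handed in when it is done.

Besides the shell and the picture viewer there is one more tool, called after "Call:" as name(argument=value, ...) on one line, values as JSON. drive_tool: Moves the arm, as the interface text tells. Its arguments: {"type":"object","properties":{"steps":{"type":"array","items":{"type":"object","properties":{"tx":{"type":"number"},"ty":{"type":"number"},"tz":{"type":"number"},"wx":{"type":"number"},"wy":{"type":"number"},"wz":{"type":"number"}}}},"jaw":{"type":"number"},"force":{"type":"number"}},"required":["steps"]}

```bash
mkdir -p pics; ls; python3 - <<'E'
from station import ctrl
import cv2
s=ctrl.get_state();print({k:s[k] for k in('clock','eef_pos','tcp_rot','grip_width','ft_force')})
for n in('scene','top'):
    i=ctrl.camera_info(n);print(n,i)
    cv2.imwrite(f'pics/{n}0.png',ctrl.grab_frame(n))
E
```

```text
pics
{'clock': 0.0, 'eef_pos': array([0.18607605, 0.49031278, 0.24882326]), 'tcp_rot': array([-0.56668529, -3.08935783,  0.00353054]), 'grip_width': 0.08560833443327663, 'ft_force': array([1.32384428, 0.5111003 , 0.34470657])}
scene {'camera_matrix': array([[446.51146146,   0.        , 312.93759996],
       [  0.        , 446.51146146, 241.09844429],
       [  0.        ,   0.        ,   1.        ]]), 'position': array([-0.15715847, -0.37935694,  0.54491721]), 'orientation': array([ 0.96049653, -0.58651583, -1.00260722])}
top {'camera_matrix': array([[495.89721098,   0.        , 321.59565899],
       [  0.        , 495.89721098, 235.63387209],
       [  0.        ,   0.        ,   1.        ]]), 'position': array([0.42522085, 0.01299062, 1.11561525]), 'orientation': array([ 0.12446678, -0.16471099, -1.56882216])}
```

View pics/scene0.png

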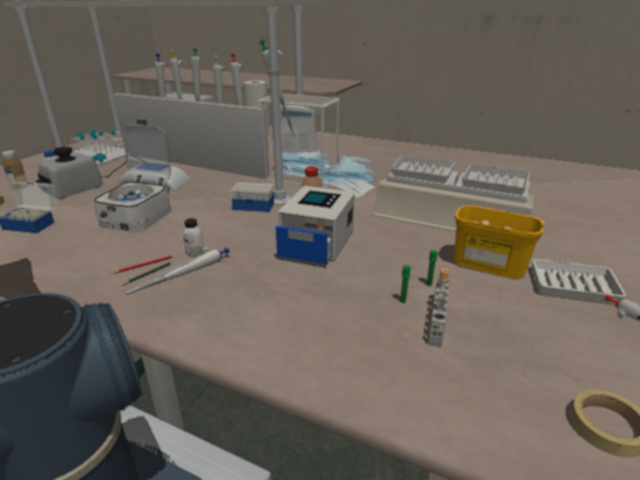

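View pics/top0.png

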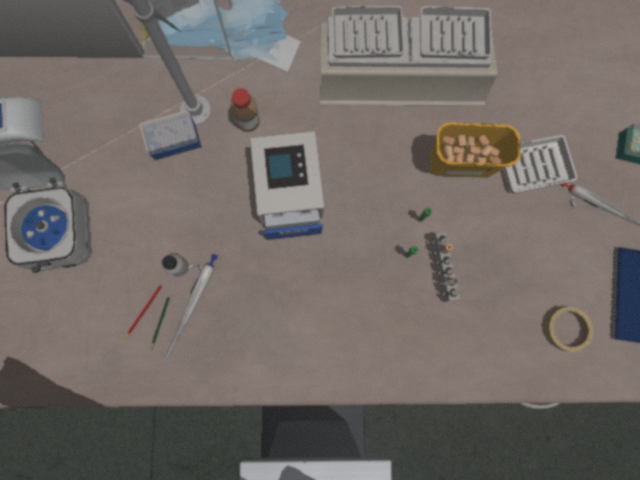

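The scene view shows the reader at (315,220) with its blue drawer front at (302,245). The bottle is at (193,238), and the carrier runs from (437,340) to (445,275) with an orange cap at (444,275). Green-capped look-alikes stand at (405,285) and (432,268). In the top view the reader roof is at (288,172), the drawer front at (293,230), the carrier from (437,235) to (455,298), the orange cap at (449,247), the greens at (427,212) and (412,251), and the bottle at (174,264).

The candidates for the sample are orange at top (449,247) and green at (427,212) and (412,251). Only the orange one stands in the grey carrier, so I'll confirm it with a crop.

```bash
cat > h.py <<'E'
import numpy as np,cv2
from scipy.spatial.transform import Rotation as R
from station import ctrl
def ray(info,u,v):
    K=info['camera_matrix'];d=np.array([(u-K[0,2])/K[0,0],-(v-K[1,2])/K[1,1],-1.])
    return np.array(info['position']),R.from_rotvec(info['orientation']).apply(d)
def onz(info,u,v,z):
    o,d=ray(info,u,v);return o+d*(z-o[2])/d[2]
def proj(info,p):
    K=info['camera_matrix'];c=R.from_rotvec(info['orientation']).inv().apply(np.array(p)-info['position'])
    return np.array([K[0,2]+K[0,0]*c[0]/-c[2],K[1,2]-K[1,1]*c[1]/-c[2]])
def blobs(m,amin=8):
    n,l,s,c=cv2.connectedComponentsWithStats(m.astype(np.uint8));return [(s[i],c[i],l==i) for i in range(1,n) if s[i][4]>=amin]
E
python3 - <<'E'
from h import *
t=cv2.imread('pics/top0.png');s=cv2.imread('pics/scene0.png')
a=cv2.resize(t[195:310,395:475],None,fx=5,fy=5,interpolation=cv2.INTER_CUBIC)
b=cv2.resize(s[240:355,390:468],None,fx=5,fy=5,interpolation=cv2.INTER_CUBIC)
cv2.imwrite('pics/crop1.png',np.hstack([a,b])[:600,:800])
I=ctrl.camera_info('top')
h=cv2.cvtColor(t,cv2.COLOR_BGR2HSV);H,S,V=cv2.split(h)
print('orange');
for st,c,m in blobs((H>5)&(H<18)&(S>120)&(V>110),5): print(st,c.round(1),onz(I,*c,.093).round(4))
print('blue')
for st,c,m in blobs((H>100)&(H<125)&(S>140)&(V>70),60): print(st,c.round(1),cv2.boxPoints(cv2.minAreaRect(cv2.findNonZero(m.astype(np.uint8)))).round(1).tolist())
print('white')
for st,c,m in blobs((S<40)&(V>175),150):
    q=cv2.boxPoints(cv2.minAreaRect(cv2.findNonZero(m.astype(np.uint8))));print(st,c.round(1),q.round(1).tolist(),[onz(I,*p,.112).round(4).tolist() for p in q] if 200<c[0]<330 else '')
print('grey at roof',h[180,258],h[195,310],'carrier',h[260,437],h[290,450],'bench',h[280,400])
E
```

```text
orange
[445 135  11   5  14] [450.1 136.6] [ 0.8366 -0.2972  0.093 ]
[465 135   5   2   5] [467.  135.8] [ 0.8385 -0.3346  0.093 ]
[481 134   9  10  15] [486.1 137.7] [ 0.8343 -0.3765  0.093 ]
[453 141   3   3   5] [453.8 141.8] [ 0.8245 -0.3046  0.093 ]
[455 156   9   7  14] [460.2 160. ] [ 0.7828 -0.3164  0.093 ]
[449 161   5   1   5] [451. 161.] [ 0.7805 -0.2961  0.093 ]
[482 161   4   3   5] [483.8 162.4] [ 0.7775 -0.3678  0.093 ]
[492 163   8   1   8] [495.5 163. ] [ 0.7762 -0.3934  0.093 ]
blue
[ 23 207  43  42 880] [ 44.8 228.8] [[15.800000190734863, 235.0], [36.900001525878906, 198.10000610351562], [71.0, 217.60000610351562], [49.900001525878906, 254.5]]
[ 618  250   22   91 1223] [630.1 294.4] [[618.0, 250.0], [639.0, 250.0], [639.0, 340.0], [618.0, 340.0]]
white
[ 295  463   95   17 1374] [347.4 470.9] [[295.0, 463.0], [389.0, 463.0], [389.0, 479.0], [295.0, 479.0]] 
grey at roof [ 17  14 166] [ 20   9 165] carrier [30 11 68] [12 14 92] bench [  9  38 126]
```

View pics/crop1.png

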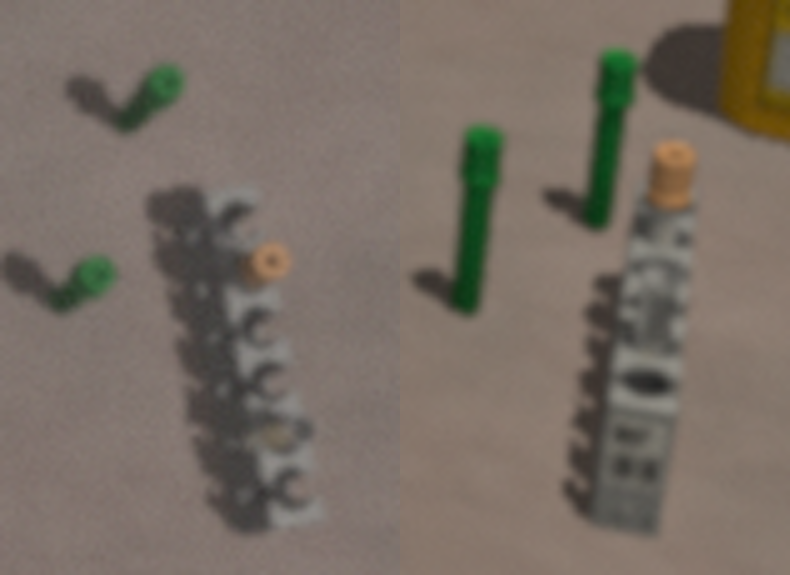

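The enlarged crop shows the orange-capped tube standing in the grey carrier, at top pixel (449,247). It is the only orange one; the two green ones stand on the bench. The vial is at top (450,282) in the slot on the other side.

```bash
python3 - <<'E'
from h import *
t=cv2.imread('pics/top0.png');s=cv2.imread('pics/scene0.png')
I=ctrl.camera_info('top');J=ctrl.camera_info('scene')
h=cv2.cvtColor(t,cv2.COLOR_BGR2HSV);H,S,V=[x.astype(int) for x in cv2.split(h)]
win=np.zeros(H.shape,bool);win[225:305,425:465]=1
for st,c,m in blobs(win&(S>70)&(H<20)&(V>100),10): print('cap top',st,c.round(1),onz(I,*c,.093).round(4))
g=cv2.cvtColor(s,cv2.COLOR_BGR2HSV);h2,s2,v2=[x.astype(int) for x in cv2.split(g)]
w2=np.zeros(H.shape,bool);w2[262:290,430:455]=1
for st,c,m in blobs(w2&(s2>90)&(h2<20)&(v2>110),10):
    print('cap scene',st,c.round(1),'on .082:',onz(J,*c,.082).round(4))
win=np.zeros(H.shape,bool);win[120:245,235:335]=1
for st,c,m in blobs(win&(S<32)&(V>140),300):
    q=cv2.boxPoints(cv2.minAreaRect(cv2.findNonZero(m.astype(np.uint8))));print('roof',st,c.round(1),q.round(1).tolist());P=np.array([onz(I,*p,.112)[:2] for p in q]);print(P.round(4).tolist(),P.mean(0))
for st,c,m in blobs(win&(H>100)&(H<128)&(S>110)&(V>40),60):
    q=cv2.boxPoints(cv2.minAreaRect(cv2.findNonZero(m.astype(np.uint8))));print('blue',st,c.round(1),q.round(1).tolist(),[onz(I,*p,.09)[:2].round(4).tolist() for p in q])
for p in((235,188),(297,525),(245,190),(320,515)): 
    u=395+p[0]/5;v=195+p[1]/5;print('carr',onz(I,u,v,.056)[:2].round(4))
print('vial',onz(I,450.4,281.8,.087)[:2].round(4),'greens',onz(I,428,211,.085)[:2],onz(I,414,249,.085)[:2])
cv2.imwrite('pics/rd.png',np.hstack([cv2.resize(t[120:245,235:335],None,fx=4,fy=4,interpolation=cv2.INTER_CUBIC),cv2.resize(s[170:295,265:365],None,fx=4,fy=4,interpolation=cv2.INTER_CUBIC)]))
E
```

```text
cap top [445 243   8   9  53] [448.5 247.1] [ 0.591  -0.2807  0.093 ]
cap scene [440 268   9  14  92] [444.4 274.5] on .082: [ 0.5918 -0.2824  0.082 ]
roof [ 250  131   74   95 3839] [287.6 180.9] [[249.1999969482422, 137.10000610351562], [315.70001220703125, 130.10000610351562], [325.20001220703125, 219.0], [258.70001220703125, 226.10000610351562]]
[[0.8256, 0.1397], [0.8423, -0.0019], [0.6471, -0.0209], [0.6321, 0.1162]] [0.73676435 0.05825782]
blue [264 225  58  13 283] [291.6 230. ] [[263.70001220703125, 230.1999969482422], [320.8999938964844, 223.6999969482422], [321.79998779296875, 231.6999969482422], [264.6000061035156, 238.1999969482422]] [[0.6278, 0.1079], [0.6418, -0.0124], [0.6247, -0.0143], [0.6108, 0.1057]]
carr [ 0.6291 -0.2786]
carr [ 0.4824 -0.2979]
carr [ 0.6282 -0.283 ]
carr [ 0.4866 -0.3081]
vial [ 0.5185 -0.2825] greens [ 0.67074508 -0.24274533] [ 0.58823906 -0.2092749 ]
```

View pics/rd.png

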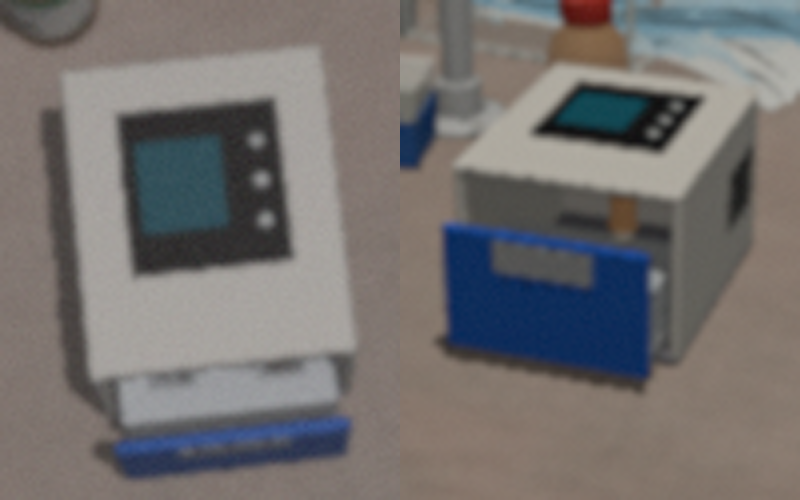

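Left half (top view): roof corners at crop (62,72), (320,47), (355,345) and (90,380), with the blue front's bottom edge from (118,475) to (350,452). Right half (scene view): roof corners at (455,170), (555,65), (755,90) and (685,197), and the steel pad centred at about (543,264), which is scene px (301,236).

```bash
cat >> h.py <<'E'
def rigid(M,P): # 2D rigid fit model->world
    mc,pc=M.mean(0),P.mean(0);A=M-mc;B=P-pc
    th=np.arctan2((A[:,0]*B[:,1]-A[:,1]*B[:,0]).sum(),(A*B).sum());c,s=np.cos(th),np.sin(th);Rm=np.array([[c,-s],[s,c]])
    return th,pc-Rm@mc,P-(M@Rm.T+pc-Rm@mc)
def delta(p): # world target -> tool-axes cm
    s=ctrl.get_state();return (R.from_rotvec(s['tcp_rot']).inv().apply(np.array(p)-s['eef_pos'])*100).round(2)
E
python3 - <<'E'
from h import *
I=ctrl.camera_info('top');J=ctrl.camera_info('scene')
M=np.array([[.085,.07],[.085,-.07],[-.085,-.07],[-.085,.07]])
c1=np.array([(62,72),(320,47),(355,345),(90,380)])/4+[235,120]
c2=(np.array([(555,65),(755,90),(685,197),(455,170)])-[400,0])/4+[265,170]
for K,c in((I,c1),(J,c2)):
    th,o,e=rigid(M,np.array([onz(K,*p,.112)[:2] for p in c]));print(np.degrees(th),o.round(4),e.round(3).tolist())
print('pad scene',onz(J,300.75,236,.076).round(4))
s=ctrl.get_state();print(R.from_rotvec(s['tcp_rot']).as_matrix().round(3))
E
```

```text
6.4685834216793765 [0.748  0.0594] [[-0.001, -0.002], [-0.002, 0.0], [0.003, 0.002], [-0.0, -0.0]]
8.06867266596681 [0.7386 0.0539] [[0.001, -0.003], [-0.003, 0.002], [0.003, 0.003], [-0.001, -0.002]]
pad scene [0.6231 0.0422 0.076 ]
[[-0.935  0.355 -0.001]
 [ 0.355  0.935 -0.002]
 [ 0.    -0.002 -1.   ]]
```

Call:
drive_tool(steps=[{"tx":-2,"ty":-3,"wz":-0.122},{"tx":-2,"ty":-3,"wz":-0.122},{"tx":-2,"ty":-3,"wz":-0.122},{"tx":-2,"ty":-3,"wz":-0.122},{"ty":-3},{"ty":-3},{"ty":-3},{"ty":-3}], jaw=0, force=20)

```text
invalid input at $.steps[0]: expected keys tx, ty, tz, wx, wy, wz
```

```bash
python3 -c "
from h import *
s=ctrl.get_state();print(s['clock'],s['eef_pos'],R.from_rotvec(s['tcp_rot']).as_matrix().round(3).tolist(),s['ft_force'])
print(delta((.53,.035,.25)))"
```

```text
0.1 [0.18607954 0.49035438 0.24895403] [[-0.935, 0.355, -0.001], [0.355, 0.935, -0.002], [0.0, -0.002, -1.0]] [-0.38552828 -0.51332915 -0.74763808]
[-48.31 -30.37  -0.06]
```

All keys are required.

Call:
drive_tool(steps=[{"tx":-2,"ty":-3,"tz":0,"wx":0,"wy":0,"wz":-0.122},{"tx":-2,"ty":-3,"tz":0,"wx":0,"wy":0,"wz":-0.122},{"tx":-2,"ty":-3,"tz":0,"wx":0,"wy":0,"wz":-0.122},{"tx":-2,"ty":-3,"tz":0,"wx":0,"wy":0,"wz":-0.122},{"tx":-1,"ty":-3,"tz":0,"wx":0,"wy":0,"wz":0},{"tx":-1,"ty":-3,"tz":0,"wx":0,"wy":0,"wz":0},{"tx":-1,"ty":-3,"tz":0,"wx":0,"wy":0,"wz":0},{"tx":-1,"ty":-3,"tz":0,"wx":0,"wy":0,"wz":0}], jaw=0, force=20)

```text
clock: 0.77
eef_pos: [0.2933, 0.2474, 0.2496]
tcp_rot: [0.171, -3.136, 0.001]
ft_force: [0.2, 0.3, 0.2]
grip_width: -0.0001
gripper_force: 0.0
```

```bash
python3 -c "
from h import *
s=ctrl.get_state();print(s['clock'],s['eef_pos'],R.from_rotvec(s['tcp_rot']).as_matrix().round(3).tolist(),s['ft_force'])
print(delta((.53,.035,.25)))"
```

```text
0.7667 [0.29325319 0.24738244 0.24956592] [[-0.994, -0.108, -0.0], [-0.108, 0.994, -0.0], [0.001, -0.0, -1.0]] [0.17131276 0.26411399 0.15297598]
[-21.23 -23.68  -0.05]
```

Call:
drive_tool(steps=[{"tx":-2.2,"ty":-2.4,"tz":0,"wx":0,"wy":0,"wz":0},{"tx":-2.2,"ty":-2.4,"tz":0,"wx":0,"wy":0,"wz":0},{"tx":-2.2,"ty":-2.4,"tz":0,"wx":0,"wy":0,"wz":0},{"tx":-2.2,"ty":-2.4,"tz":0,"wx":0,"wy":0,"wz":0},{"tx":-2.2,"ty":-2.4,"tz":0,"wx":0,"wy":0,"wz":0},{"tx":-2.2,"ty":-2.4,"tz":0,"wx":0,"wy":0,"wz":0},{"tx":-2.2,"ty":-2.4,"tz":0,"wx":0,"wy":0,"wz":0},{"tx":-2.2,"ty":-2.4,"tz":0,"wx":0,"wy":0,"wz":0},{"tx":-2,"ty":-2,"tz":0,"wx":0,"wy":0,"wz":0},{"tx":-1,"ty":-2,"tz":0,"wx":0,"wy":0,"wz":0},{"tx":0,"ty":0,"tz":0,"wx":0,"wy":0,"wz":0},{"tx":0,"ty":0,"tz":0,"wx":0,"wy":0,"wz":0}])

```text
clock: 1.77
eef_pos: [0.523, 0.0396, 0.249]
tcp_rot: [0.166, -3.135, -0.001]
ft_force: [-0.0, -0.1, -0.1]
grip_width: -0.0
gripper_force: 0.0
```

```bash
python3 - <<'E'
from h import *
s=ctrl.get_state();W=ctrl.camera_info('wrist');f=ctrl.grab_frame('wrist');cv2.imwrite('pics/w1.png',f)
print(s['clock'],s['eef_pos'],s['tcp_rot'],s['ft_force']);print(W)
np.save('w1.npy',W,allow_pickle=True)
E
```

```text
1.7667 [0.52302816 0.03964706 0.24895622] [ 1.66455377e-01 -3.13478266e+00 -8.98105529e-04] [-0.0127448  -0.12351123 -0.07305872]
{'camera_matrix': array([[356.85390302,   0.        , 322.39974609],
       [  0.        , 356.85390302, 239.08024301],
       [  0.        ,   0.        ,   1.        ]]), 'position': array([0.44597399, 0.03186863, 0.37308008]), 'orientation': array([-0.23059134, -0.25834407,  1.66262029])}
```

View pics/w1.png

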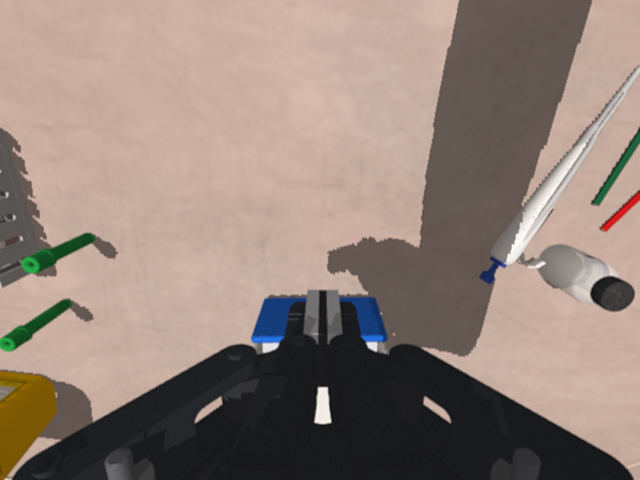

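The wrist view shows the blue drawer front between columns 252–386 and rows 297–340, with its lower outer edge at row 297 from x=264 to 376. The fingers are in front of it, roughly centred, and the bottle and pipette are well to the right.

```bash
python3 - <<'E'
from h import *
W=np.load('w1.npy',allow_pickle=True).item();f=cv2.imread('pics/w1.png')
H,S,V=[x.astype(int) for x in cv2.split(cv2.cvtColor(f,cv2.COLOR_BGR2HSV))]
w=np.zeros(H.shape,bool);w[285:360,240:400]=1
m=w&(H>100)&(H<125)&(S>130)
for r in range(294,346,3):
    c=np.where(m[r])[0];print(r,(c.min(),c.max()) if len(c) else '',end=';')
print()
q=[]
for c in(266,270,280,365,372): 
    r=np.where(m[:,c])[0];print(c,r.min(),r.max())
for z,pts in((.01,((264,297.5),(376,297))),(.09,((252,337),(386,337)))):
    P=[onz(W,*p,z)[:2] for p in pts];d=P[0]-P[1];print(z,np.round(P,4).tolist(),np.mean(P,0).round(4),np.linalg.norm(d),np.degrees(np.arctan2(-d[0],d[1])))
E
```

```text
294 ;297 ;300 (np.int64(265), np.int64(375));303 (np.int64(264), np.int64(376));306 (np.int64(263), np.int64(377));309 (np.int64(262), np.int64(378));312 (np.int64(261), np.int64(378));315 (np.int64(260), np.int64(379));318 (np.int64(258), np.int64(380));321 (np.int64(258), np.int64(381));324 (np.int64(257), np.int64(382));327 (np.int64(255), np.int64(383));330 (np.int64(254), np.int64(384));333 (np.int64(253), np.int64(385));336 (np.int64(252), np.int64(386));339 (np.int64(252), np.int64(386));342 (np.int64(254), np.int64(280));345 ;
266 299 341
270 298 341
280 298 342
365 298 341
372 298 340
0.01 [[0.6361, -0.0135], [0.6221, 0.1118]] [0.6291 0.0491] 0.1260808514876232 -173.64111161420604
0.09 [[0.6352, -0.0121], [0.6223, 0.1094]] [0.6287 0.0486] 0.12216129826530263 -173.93268784977676
```

Call:
drive_tool(steps=[{"tx":-0.8,"ty":0,"tz":2.2,"wx":0,"wy":0,"wz":0},{"tx":-0.8,"ty":0,"tz":2.2,"wx":0,"wy":0,"wz":0},{"tx":-0.8,"ty":0,"tz":2.2,"wx":0,"wy":0,"wz":0},{"tx":-0.8,"ty":0,"tz":2.2,"wx":0,"wy":0,"wz":0},{"tx":-0.8,"ty":0,"tz":2.2,"wx":0,"wy":0,"wz":0},{"tx":-0.8,"ty":0,"tz":2.2,"wx":0,"wy":0,"wz":0},{"tx":-0.8,"ty":0,"tz":2.0,"wx":0,"wy":0,"wz":0},{"tx":-0.8,"ty":0,"tz":1.3,"wx":0,"wy":0,"wz":0},{"tx":0,"ty":0,"tz":0,"wx":0,"wy":0,"wz":0},{"tx":0,"ty":0,"tz":0,"wx":0,"wy":0,"wz":0},{"tx":0,"ty":0,"tz":0,"wx":0,"wy":0,"wz":0}])

```text
clock: 2.73
eef_pos: [0.5865, 0.0481, 0.0863]
tcp_rot: [-0.172, 3.136, 0.0]
ft_force: [-0.3, -0.3, 0.3]
grip_width: -0.0003
gripper_force: 0.0
```

```bash
python3 -c "
from h import *
s=ctrl.get_state();print(s['clock'],s['eef_pos'],s['tcp_rot'],s['ft_force'])
print(delta((.629,.049,.084)))"
```

```text
2.7333 [0.58653598 0.0481436  0.08631067] [-1.71538272e-01  3.13592737e+00  6.73331924e-05] [-0.28703559 -0.32522994  0.34717937]
[-4.23 -0.38  0.24]
```

Call:
drive_tool(steps=[{"tx":-0.6,"ty":-0.1,"tz":0.1,"wx":0,"wy":0,"wz":0},{"tx":-0.6,"ty":-0.1,"tz":0.1,"wx":0,"wy":0,"wz":0},{"tx":-0.6,"ty":-0.1,"tz":0,"wx":0,"wy":0,"wz":0},{"tx":-0.3,"ty":0,"tz":0,"wx":0,"wy":0,"wz":0},{"tx":-0.2,"ty":0,"tz":0,"wx":0,"wy":0,"wz":0},{"tx":-0.1,"ty":0,"tz":0,"wx":0,"wy":0,"wz":0},{"tx":-0.1,"ty":0,"tz":0,"wx":0,"wy":0,"wz":0},{"tx":-0.1,"ty":0,"tz":0,"wx":0,"wy":0,"wz":0},{"tx":-0.1,"ty":0,"tz":0,"wx":0,"wy":0,"wz":0}])

```text
clock: 3.48
eef_pos: [0.6138, 0.0473, 0.083]
tcp_rot: [0.17, -3.137, 0.0]
ft_force: [-0.4, 0.5, -0.8]
grip_width: 0.0003
gripper_force: 0.0
```

Call:
drive_tool(steps=[{"tx":-0.1,"ty":0,"tz":0,"wx":0,"wy":0,"wz":0},{"tx":-0.1,"ty":0,"tz":0,"wx":0,"wy":0,"wz":0},{"tx":-0.1,"ty":0,"tz":0,"wx":0,"wy":0,"wz":0}])

```text
clock: 3.73
eef_pos: [0.6165, 0.0477, 0.083]
tcp_rot: [0.17, -3.136, 0.0]
ft_force: [-2.1, -0.6, 1.1]
grip_width: -0.0002
gripper_force: 1.1
```

Call:
drive_tool(steps=[{"tx":-0.1,"ty":0,"tz":0,"wx":0,"wy":0,"wz":0},{"tx":-0.1,"ty":0,"tz":0,"wx":0,"wy":0,"wz":0},{"tx":-0.1,"ty":0,"tz":0,"wx":0,"wy":0,"wz":0}])

```text
clock: 3.98
eef_pos: [0.6186, 0.0479, 0.0828]
tcp_rot: [0.17, -3.134, 0.0]
ft_force: [-4.3, -1.3, 1.9]
grip_width: -0.0
gripper_force: 2.2
```

Call:
drive_tool(steps=[{"tx":-0.1,"ty":0,"tz":0,"wx":0,"wy":0,"wz":0},{"tx":-0.1,"ty":0,"tz":0,"wx":0,"wy":0,"wz":0},{"tx":-0.1,"ty":0,"tz":0,"wx":0,"wy":0,"wz":0}])

```text
clock: 4.23
eef_pos: [0.6224, 0.0484, 0.0828]
tcp_rot: [0.17, -3.136, -0.0]
ft_force: [-4.1, -0.1, 1.6]
grip_width: 0.0001
gripper_force: 2.3
```

Call:
drive_tool(steps=[{"tx":-0.1,"ty":0,"tz":0,"wx":0,"wy":0,"wz":0},{"tx":0,"ty":0,"tz":0,"wx":0,"wy":0,"wz":0}])

```text
clock: 4.4
eef_pos: [0.6238, 0.0485, 0.0828]
tcp_rot: [0.17, -3.137, -0.0]
ft_force: [-3.9, -0.6, 0.5]
grip_width: -0.0001
gripper_force: 2.0
```

Call:
drive_tool(steps=[{"tx":-0.1,"ty":0,"tz":0,"wx":0,"wy":0,"wz":0},{"tx":0,"ty":0,"tz":0,"wx":0,"wy":0,"wz":0}])

```text
clock: 4.57
eef_pos: [0.6247, 0.0487, 0.0828]
tcp_rot: [0.17, -3.137, -0.0]
ft_force: [-3.9, 0.2, 0.5]
grip_width: -0.0
gripper_force: 2.0
```

Call:
drive_tool(steps=[{"tx":-0.1,"ty":0,"tz":0,"wx":0,"wy":0,"wz":0},{"tx":0,"ty":0,"tz":0,"wx":0,"wy":0,"wz":0}])

```text
clock: 4.73
eef_pos: [0.6257, 0.0488, 0.0828]
tcp_rot: [0.17, -3.137, -0.0]
ft_force: [-3.9, 1.2, 0.5]
grip_width: -0.0001
gripper_force: 2.0
```

Call:
drive_tool(steps=[{"tx":-0.1,"ty":0,"tz":0,"wx":0,"wy":0,"wz":0},{"tx":0,"ty":0,"tz":0,"wx":0,"wy":0,"wz":0}])

```text
clock: 4.9
eef_pos: [0.6268, 0.0489, 0.0828]
tcp_rot: [0.17, -3.137, -0.0]
ft_force: [-3.9, 1.2, -0.4]
grip_width: 0.0005
gripper_force: 2.1
```

Call:
drive_tool(steps=[{"tx":-0.1,"ty":0,"tz":0,"wx":0,"wy":0,"wz":0},{"tx":0,"ty":0,"tz":0,"wx":0,"wy":0,"wz":0}])

```text
clock: 5.07
eef_pos: [0.6277, 0.049, 0.0828]
tcp_rot: [0.17, -3.137, -0.0]
ft_force: [-4.4, -0.3, -0.8]
grip_width: -0.0001
gripper_force: 2.1
```

Call:
drive_tool(steps=[{"tx":-0.1,"ty":0,"tz":0,"wx":0,"wy":0,"wz":0},{"tx":0,"ty":0,"tz":0,"wx":0,"wy":0,"wz":0}])

```text
clock: 5.23
eef_pos: [0.6287, 0.0491, 0.0828]
tcp_rot: [0.17, -3.137, -0.0]
ft_force: [-4.7, -0.1, -0.4]
grip_width: -0.0
gripper_force: 2.1
```

Call:
drive_tool(steps=[{"tx":-0.1,"ty":0,"tz":0,"wx":0,"wy":0,"wz":0},{"tx":0,"ty":0,"tz":0,"wx":0,"wy":0,"wz":0}])

```text
clock: 5.4
eef_pos: [0.6297, 0.0492, 0.0828]
tcp_rot: [0.17, -3.137, -0.0]
ft_force: [-4.0, 0.6, -1.1]
grip_width: 0.0001
gripper_force: 2.1
```

Call:
drive_tool(steps=[{"tx":-0.1,"ty":0,"tz":0,"wx":0,"wy":0,"wz":0},{"tx":0,"ty":0,"tz":0,"wx":0,"wy":0,"wz":0}])

```text
clock: 5.57
eef_pos: [0.6307, 0.0493, 0.0828]
tcp_rot: [0.17, -3.137, -0.0]
ft_force: [-4.9, 1.0, -1.3]
grip_width: 0.0
gripper_force: 2.1
```

Call:
drive_tool(steps=[{"tx":-0.1,"ty":0,"tz":0,"wx":0,"wy":0,"wz":0},{"tx":0,"ty":0,"tz":0,"wx":0,"wy":0,"wz":0}])

```text
clock: 5.73
eef_pos: [0.6315, 0.0494, 0.0829]
tcp_rot: [0.17, -3.136, -0.0]
ft_force: [-5.4, 0.2, -1.9]
grip_width: 0.0
gripper_force: 2.5
```

Call:
drive_tool(steps=[{"tx":-0.1,"ty":0,"tz":0,"wx":0,"wy":0,"wz":0},{"tx":0,"ty":0,"tz":0,"wx":0,"wy":0,"wz":0}])

```text
clock: 5.9
eef_pos: [0.6323, 0.0495, 0.0828]
tcp_rot: [0.17, -3.136, -0.0]
ft_force: [-6.1, 1.7, -1.5]
grip_width: 0.0002
gripper_force: 2.6
```

Call:
drive_tool(steps=[{"tx":-0.1,"ty":0,"tz":0,"wx":0,"wy":0,"wz":0},{"tx":0,"ty":0,"tz":0,"wx":0,"wy":0,"wz":0}])

```text
clock: 6.07
eef_pos: [0.6333, 0.0496, 0.0829]
tcp_rot: [0.17, -3.136, -0.0]
ft_force: [-5.9, 1.2, -0.2]
grip_width: 0.0002
gripper_force: 2.7
```

Call:
drive_tool(steps=[{"tx":-0.1,"ty":0,"tz":0,"wx":0,"wy":0,"wz":0},{"tx":0,"ty":0,"tz":0,"wx":0,"wy":0,"wz":0}])

```text
clock: 6.23
eef_pos: [0.6343, 0.0497, 0.0828]
tcp_rot: [0.17, -3.136, -0.0]
ft_force: [-5.9, -0.0, -1.2]
grip_width: 0.0001
gripper_force: 2.7
```

Call:
drive_tool(steps=[{"tx":-0.1,"ty":0,"tz":0,"wx":0,"wy":0,"wz":0},{"tx":0,"ty":0,"tz":0,"wx":0,"wy":0,"wz":0}])

```text
clock: 6.4
eef_pos: [0.6352, 0.0498, 0.0828]
tcp_rot: [0.17, -3.136, -0.0]
ft_force: [-5.3, 0.3, -1.6]
grip_width: 0.0003
gripper_force: 2.7
```

Call:
drive_tool(steps=[{"tx":-0.1,"ty":0,"tz":0,"wx":0,"wy":0,"wz":0},{"tx":0,"ty":0,"tz":0,"wx":0,"wy":0,"wz":0}])

```text
clock: 6.57
eef_pos: [0.6362, 0.0499, 0.0829]
tcp_rot: [0.17, -3.136, -0.0]
ft_force: [-5.7, 0.5, -0.7]
grip_width: 0.0001
gripper_force: 2.7
```

Call:
drive_tool(steps=[{"tx":-0.1,"ty":0,"tz":0,"wx":0,"wy":0,"wz":0},{"tx":0,"ty":0,"tz":0,"wx":0,"wy":0,"wz":0}])

```text
clock: 6.73
eef_pos: [0.6368, 0.05, 0.0829]
tcp_rot: [0.17, -3.135, -0.0]
ft_force: [-7.1, 0.7, -0.5]
grip_width: 0.0002
gripper_force: 3.3
```

Call:
drive_tool(steps=[{"tx":-0.1,"ty":0,"tz":0,"wx":0,"wy":0,"wz":0},{"tx":0,"ty":0,"tz":0,"wx":0,"wy":0,"wz":0}])

```text
clock: 6.9
eef_pos: [0.6371, 0.05, 0.0828]
tcp_rot: [0.17, -3.133, 0.0]
ft_force: [-8.0, 0.8, 1.5]
grip_width: 0.0002
gripper_force: 4.1
```

Call:
drive_tool(steps=[{"tx":-0.1,"ty":0,"tz":0,"wx":0,"wy":0,"wz":0},{"tx":0,"ty":0,"tz":0,"wx":0,"wy":0,"wz":0}])

```text
clock: 7.07
eef_pos: [0.6374, 0.05, 0.0828]
tcp_rot: [0.17, -3.132, 0.0]
ft_force: [-10.5, 0.2, 2.1]
grip_width: 0.0002
gripper_force: 5.0
```

Call:
drive_tool(steps=[{"tx":0.1,"ty":0,"tz":0,"wx":0,"wy":0,"wz":0},{"tx":0.1,"ty":0,"tz":0,"wx":0,"wy":0,"wz":0},{"tx":0.1,"ty":0,"tz":0,"wx":0,"wy":0,"wz":0},{"tx":0.2,"ty":0,"tz":0,"wx":0,"wy":0,"wz":0},{"tx":0.2,"ty":0,"tz":0,"wx":0,"wy":0,"wz":0},{"tx":0.2,"ty":0,"tz":0,"wx":0,"wy":0,"wz":0},{"tx":0.2,"ty":0,"tz":0,"wx":0,"wy":0,"wz":0},{"tx":0.2,"ty":0,"tz":0,"wx":0,"wy":0,"wz":0},{"tx":0.2,"ty":0,"tz":0,"wx":0,"wy":0,"wz":0},{"tx":0.2,"ty":0,"tz":0,"wx":0,"wy":0,"wz":0},{"tx":0.2,"ty":0,"tz":0,"wx":0,"wy":0,"wz":0},{"tx":0.2,"ty":0,"tz":0,"wx":0,"wy":0,"wz":0},{"tx":0.2,"ty":0,"tz":0,"wx":0,"wy":0,"wz":0},{"tx":0.2,"ty":0,"tz":0,"wx":0,"wy":0,"wz":0},{"tx":0.2,"ty":0,"tz":0,"wx":0,"wy":0,"wz":0}])

```text
clock: 8.32
eef_pos: [0.6128, 0.047, 0.0832]
tcp_rot: [-0.17, 3.137, -0.001]
ft_force: [-2.8, -0.8, -1.4]
grip_width: 0.0
gripper_force: 1.7
```

Call:
drive_tool(steps=[{"tx":0.2,"ty":0,"tz":0,"wx":0,"wy":0,"wz":0},{"tx":0.2,"ty":0,"tz":0,"wx":0,"wy":0,"wz":0},{"tx":0.2,"ty":0,"tz":0,"wx":0,"wy":0,"wz":0}])

```text
clock: 8.57
eef_pos: [0.6069, 0.0464, 0.0832]
tcp_rot: [-0.17, 3.137, -0.001]
ft_force: [-2.7, -2.5, -0.8]
grip_width: 0.0001
gripper_force: 1.7
```

Call:
drive_tool(steps=[{"tx":0.3,"ty":0,"tz":0,"wx":0,"wy":0,"wz":0},{"tx":0.3,"ty":0,"tz":0,"wx":0,"wy":0,"wz":0},{"tx":0.3,"ty":0,"tz":0,"wx":0,"wy":0,"wz":0},{"tx":0.3,"ty":0,"tz":0,"wx":0,"wy":0,"wz":0},{"tx":0.3,"ty":0,"tz":0,"wx":0,"wy":0,"wz":0},{"tx":0.3,"ty":0,"tz":0,"wx":0,"wy":0,"wz":0},{"tx":0.3,"ty":0,"tz":0,"wx":0,"wy":0,"wz":0},{"tx":0.3,"ty":0,"tz":0,"wx":0,"wy":0,"wz":0},{"tx":0.3,"ty":0,"tz":0,"wx":0,"wy":0,"wz":0},{"tx":0.3,"ty":0,"tz":0,"wx":0,"wy":0,"wz":0}])

```text
clock: 9.4
eef_pos: [0.5769, 0.0432, 0.0833]
tcp_rot: [-0.17, 3.137, -0.0]
ft_force: [-2.2, -1.2, 0.2]
grip_width: 0.0001
gripper_force: 1.3
```

Call:
drive_tool(steps=[{"tx":0.3,"ty":0,"tz":0,"wx":0,"wy":0,"wz":0},{"tx":0.3,"ty":0,"tz":0,"wx":0,"wy":0,"wz":0},{"tx":0.3,"ty":0,"tz":0,"wx":0,"wy":0,"wz":0},{"tx":0.3,"ty":0,"tz":0,"wx":0,"wy":0,"wz":0},{"tx":0.3,"ty":0,"tz":0,"wx":0,"wy":0,"wz":0},{"tx":0.3,"ty":0,"tz":0,"wx":0,"wy":0,"wz":0},{"tx":0.3,"ty":0,"tz":0,"wx":0,"wy":0,"wz":0},{"tx":0.3,"ty":0,"tz":0,"wx":0,"wy":0,"wz":0},{"tx":0.2,"ty":0,"tz":0,"wx":0,"wy":0,"wz":0},{"tx":0.2,"ty":0,"tz":0,"wx":0,"wy":0,"wz":0}])

```text
clock: 10.23
eef_pos: [0.5491, 0.0404, 0.0831]
tcp_rot: [-0.17, 3.137, 0.0]
ft_force: [-2.8, -0.5, 1.9]
grip_width: -0.0002
gripper_force: 1.1
```

Call:
drive_tool(steps=[{"tx":0.1,"ty":0,"tz":0,"wx":0,"wy":0,"wz":0},{"tx":0.1,"ty":0,"tz":0,"wx":0,"wy":0,"wz":0}])

```text
clock: 10.4
eef_pos: [0.5474, 0.0402, 0.0831]
tcp_rot: [-0.17, 3.136, 0.001]
ft_force: [-0.6, -0.5, 0.8]
grip_width: -0.0003
gripper_force: 0.0
```

Call:
drive_tool(steps=[{"tx":0.1,"ty":0,"tz":0,"wx":0,"wy":0,"wz":0},{"tx":0.1,"ty":0,"tz":0,"wx":0,"wy":0,"wz":0}])

```text
clock: 10.57
eef_pos: [0.5461, 0.0401, 0.0833]
tcp_rot: [-0.17, 3.135, 0.001]
ft_force: [0.0, -0.5, 0.9]
grip_width: -0.0002
gripper_force: 0.0
```

Call:
drive_tool(steps=[{"tx":0.1,"ty":0,"tz":0,"wx":0,"wy":0,"wz":0},{"tx":0.1,"ty":0,"tz":0,"wx":0,"wy":0,"wz":0},{"tx":0.1,"ty":0,"tz":0,"wx":0,"wy":0,"wz":0}])

```text
clock: 10.82
eef_pos: [0.5425, 0.0396, 0.0831]
tcp_rot: [-0.17, 3.136, 0.0]
ft_force: [-0.4, -0.6, -0.0]
grip_width: -0.0001
gripper_force: 0.0
```

Call:
drive_tool(steps=[{"tx":1,"ty":0,"tz":0,"wx":0,"wy":0,"wz":0},{"tx":1,"ty":0,"tz":-1,"wx":0,"wy":0,"wz":0},{"tx":1,"ty":-1,"tz":-3,"wx":0,"wy":0,"wz":0},{"tx":0.5,"ty":-2,"tz":-3,"wx":0,"wy":0,"wz":0},{"tx":0,"ty":-2,"tz":-3,"wx":0,"wy":0,"wz":0},{"tx":0,"ty":-2,"tz":-3,"wx":0,"wy":0,"wz":0},{"tx":0,"ty":-2,"tz":-3,"wx":0,"wy":0,"wz":0},{"tx":0,"ty":0,"tz":0,"wx":0,"wy":0,"wz":0},{"tx":0,"ty":0,"tz":0,"wx":0,"wy":0,"wz":0},{"tx":0,"ty":0,"tz":0,"wx":0,"wy":0,"wz":0}], jaw=4)

```text
clock: 11.65
eef_pos: [0.5171, -0.0536, 0.2426]
tcp_rot: [0.169, -3.137, -0.001]
ft_force: [-0.4, -0.1, -0.4]
grip_width: 0.0401
gripper_force: 0.0
```

```bash
python3 - <<'E'
from h import *
s=ctrl.get_state();W=ctrl.camera_info('wrist');f=ctrl.grab_frame('wrist');cv2.imwrite('pics/w2.png',f);np.save('w2.npy',W,allow_pickle=True)
print(s['clock'],s['eef_pos'],s['tcp_rot'],s['ft_force'])
for n,p in dict(L=(.6099,.0771,.056),Rt=(.6163,.0175,.056),old=(.6163,.0175,.099),fa=(.5594+.0068,.0415-.0626,.09),fb=(.5594-.0068,.0415+.0626,.09)).items(): print(n,proj(W,p).round(1))
E
```

```text
11.65 [ 0.51713917 -0.05357553  0.24264926] [ 1.69311573e-01 -3.13682748e+00 -8.25396773e-04] [-0.44619051 -0.10653638 -0.3710101 ]
L [443.2 320.8]
Rt [382.4 320.8]
old [390.4 346.6]
fa [353.3 285.6]
fb [501.5 285.6]
```

View pics/w2.png

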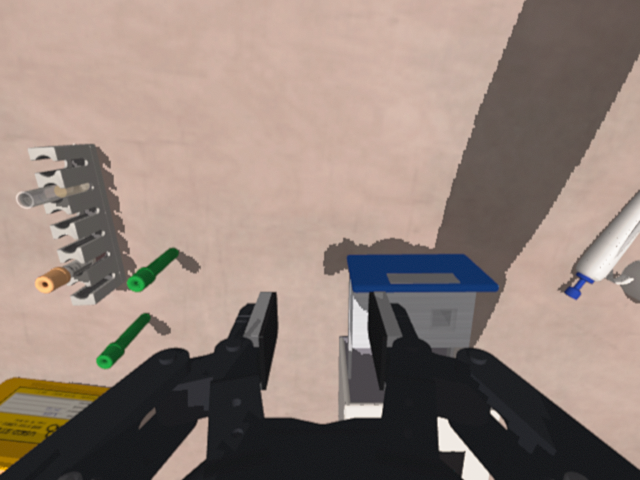

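The wrist view shows the drawer open, with the empty left well a dark square at about (443,318). The carrier is on the left, with the orange cap top at about (44,284) and the glass vial at (25,199).

```bash
python3 - <<'E'
from h import *
W=np.load('w2.npy',allow_pickle=True).item();f=cv2.imread('pics/w2.png');g=cv2.cvtColor(f,cv2.COLOR_BGR2GRAY)
print(g[300:336:2,424:464:3])
H,S,V=[x.astype(int) for x in cv2.split(cv2.cvtColor(f,cv2.COLOR_BGR2HSV))]
w=np.zeros(H.shape,bool);w[260:300,25:75]=1
m=w&(S>100)&(H<22)&(V>90)
for r in range(264,298,2):
    c=np.where(m[r])[0];print(r,(int(c.min()),int(c.max())) if len(c) else '',end=';')
a=cv2.resize(f[255:305,20:100],None,fx=5,fy=5,interpolation=cv2.INTER_CUBIC)
b=cv2.resize(f[290:340,405:485],None,fx=5,fy=5,interpolation=cv2.INTER_CUBIC)
cv2.imwrite('pics/cw.png',np.hstack([a,b]))
E
```

```text
[[115 118 115 116 116 117 118 117 117 117 117 116 118 118]
 [117 117 115 117 116 117 117 117 116 117 116 118 116 116]
 [115 115 116 114 115 115 116 116 115 116 116 114 116 117]
 [115 115 116 116 116 116 116 116 116 116 117 117 117 116]
 [115 115 115 113 113 114 113 112 112 112 111 113 116 115]
 [114 113 112 104 102 103 100 100 100 103 107 110 116 115]
 [115 117 115 103 102 101  94  94  93 102 109 115 119 119]
 [119 119 116 102 102 103  97  94  97 108 111 117 120 119]
 [117 115 113 104 105 104 103  97  97 109 109 116 117 117]
 [115 117 112 102 102 102 103  98  96 111 109 115 115 116]
 [116 118 113 103 101 102 102  99  94 111 111 117 119 119]
 [116 117 114 104 103 103 104 104  98 114 112 119 119 118]
 [117 116 115 102 103 102 103 102 100 114 110 117 116 117]
 [116 116 111 106 107 109 109 109 108 112 111 117 116 118]
 [114 114 111 111 112 114 114 113 113 112 109 115 115 116]
 [118 119 115 116 115 116 115 115 113 114 113 119 117 119]
 [119 118 117 117 117 117 114 116 118 116 117 118 116 116]
 [116 116 117 115 115 117 115 115 115 115 116 115 115 114]]
264 ;266 ;268 (53, 63);270 (51, 66);272 (48, 68);274 (45, 69);276 (40, 69);278 (37, 69);280 (36, 68);282 (35, 66);284 (35, 63);286 (36, 59);288 (37, 55);290 (39, 52);292 (43, 49);294 ;296 ;
```

View pics/cw.png

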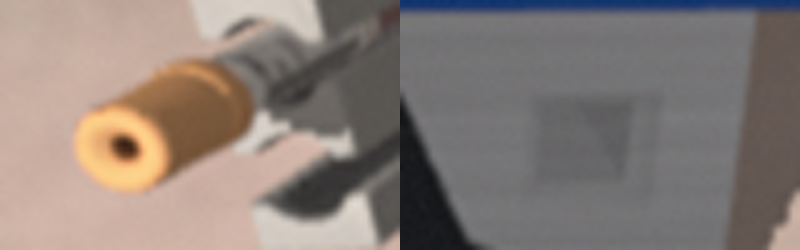

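The crop shows the cap's top disc centred at px (44.4,283.6) and the left-well mouth centred at px (443.8,318.6).

```bash
python3 - <<'E'
from h import *
W=np.load('w2.npy',allow_pickle=True).item();I=ctrl.camera_info('top')
print('well',onz(W,443.8,318.6,.056),'cap',onz(W,44.4,283.6,.093),'cap top cam',onz(I,449,247.4,.093))
# carrier direction from vial top and cap
print('vial',onz(W,25,199,.087))
print(delta((.591,-.281,.20)))
E
```

```text
well [0.60737094 0.07719618 0.056     ] cap [ 0.59087591 -0.27913551  0.093     ] cap top cam [ 0.5902826 -0.2816594  0.093    ]
vial [ 0.5209853 -0.2898359  0.087    ]
[ -4.94 -23.46   4.13]
```

Call:
drive_tool(steps=[{"tx":-0.5,"ty":-2.33,"tz":0,"wx":0,"wy":0,"wz":0},{"tx":-0.5,"ty":-2.33,"tz":0,"wx":0,"wy":0,"wz":0},{"tx":-0.5,"ty":-2.33,"tz":0,"wx":0,"wy":0,"wz":0},{"tx":-0.5,"ty":-2.33,"tz":0,"wx":0,"wy":0,"wz":0},{"tx":-0.5,"ty":-2.33,"tz":1,"wx":0,"wy":0,"wz":0},{"tx":-0.5,"ty":-2.33,"tz":1,"wx":0,"wy":0,"wz":0},{"tx":-0.5,"ty":-2.33,"tz":1,"wx":0,"wy":0,"wz":0},{"tx":-0.5,"ty":-2.33,"tz":2,"wx":0,"wy":0,"wz":0},{"tx":-0.5,"ty":-2.33,"tz":2,"wx":0,"wy":0,"wz":0},{"tx":-0.4,"ty":-2.33,"tz":2,"wx":0,"wy":0,"wz":0},{"tx":0,"ty":0,"tz":1.5,"wx":0,"wy":0,"wz":0},{"tx":0,"ty":0,"tz":0,"wx":0,"wy":0,"wz":0},{"tx":0,"ty":0,"tz":0,"wx":0,"wy":0,"wz":0}])

```text
clock: 12.78
eef_pos: [0.5894, -0.2781, 0.1346]
tcp_rot: [0.171, -3.131, -0.007]
ft_force: [0.2, -0.4, 0.6]
grip_width: 0.04
gripper_force: 0.0
```

```bash
python3 - <<'E'
from h import *
s=ctrl.get_state();W=ctrl.camera_info('wrist');f=ctrl.grab_frame('wrist');cv2.imwrite('pics/w3.png',f)
print(s['clock'],s['eef_pos'],s['tcp_rot'],s['q'].round(2),delta((.5905,-.2803,.084)))
print('expect cap',proj(W,(.5905,-.2803,.093)))
H,S,V=[x.astype(int) for x in cv2.split(cv2.cvtColor(f,cv2.COLOR_BGR2HSV))]
for st,c,m in blobs((S>100)&(H<22)&(H>4)&(V>90),60): print(st,c.round(1))
E
```

```text
12.7833 [ 0.58940661 -0.27812188  0.13462009] [ 0.17082926 -3.13133529 -0.00678069] [-0.54  0.39  0.27  1.46  0.   -0.65] [-0.   -0.2   5.28]
expect cap [316.26239437 287.43945609]
[ 303  261   30   43 1097] [317.5 281.8]
[192 419  16  15 152] [201.  426.8]
```

View pics/w3.png

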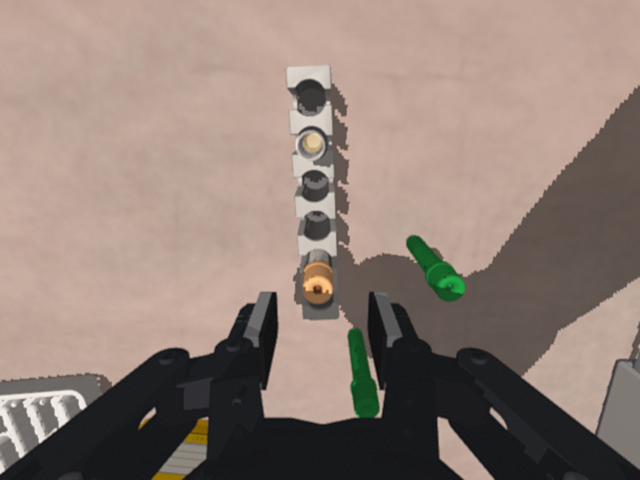

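The wrist view shows the orange cap's top disc at (318,290), centred between the open fingers. The vial is far off at (312,143), and the green tubes are outside the finger paths.

Call:
drive_tool(steps=[{"tx":0,"ty":-0.1,"tz":1,"wx":0,"wy":0,"wz":0},{"tx":0,"ty":-0.1,"tz":1,"wx":0,"wy":0,"wz":0},{"tx":0,"ty":0,"tz":1,"wx":0,"wy":0,"wz":0},{"tx":0,"ty":0,"tz":1,"wx":0,"wy":0,"wz":0},{"tx":0,"ty":0,"tz":0.8,"wx":0,"wy":0,"wz":0},{"tx":0,"ty":0,"tz":0.4,"wx":0,"wy":0,"wz":0},{"tx":0,"ty":0,"tz":0,"wx":0,"wy":0,"wz":0},{"tx":0,"ty":0,"tz":0,"wx":0,"wy":0,"wz":0}])

```text
clock: 13.5
eef_pos: [0.591, -0.2819, 0.0856]
tcp_rot: [0.17, -3.136, -0.001]
ft_force: [-0.3, 0.2, 1.1]
grip_width: 0.0399
gripper_force: 0.0
```

Call:
drive_tool(steps=[{"tx":0,"ty":0,"tz":0,"wx":0,"wy":0,"wz":0},{"tx":0,"ty":0,"tz":0,"wx":0,"wy":0,"wz":0},{"tx":0,"ty":0,"tz":0,"wx":0,"wy":0,"wz":0},{"tx":0,"ty":0,"tz":0,"wx":0,"wy":0,"wz":0},{"tx":0,"ty":0,"tz":0,"wx":0,"wy":0,"wz":0},{"tx":0,"ty":0,"tz":0,"wx":0,"wy":0,"wz":0},{"tx":0,"ty":0,"tz":0,"wx":0,"wy":0,"wz":0},{"tx":0,"ty":0,"tz":0,"wx":0,"wy":0,"wz":0}], jaw=0.8, force=25)

```text
clock: 14.17
eef_pos: [0.5918, -0.2823, 0.087]
tcp_rot: [-0.17, 3.136, -0.002]
ft_force: [0.5, 0.2, 3.3]
grip_width: 0.0158
gripper_force: 24.8
```

Call:
drive_tool(steps=[{"tx":0,"ty":0,"tz":-0.5,"wx":0,"wy":0,"wz":0},{"tx":0,"ty":0,"tz":-1,"wx":0,"wy":0,"wz":0},{"tx":0,"ty":0,"tz":-1.2,"wx":0,"wy":0,"wz":0},{"tx":0,"ty":0,"tz":-1.2,"wx":0,"wy":0,"wz":0},{"tx":0,"ty":0,"tz":-1.2,"wx":0,"wy":0,"wz":0},{"tx":0,"ty":0,"tz":-1.2,"wx":0,"wy":0,"wz":0},{"tx":0,"ty":0,"tz":-1.2,"wx":0,"wy":0,"wz":0},{"tx":0,"ty":0,"tz":-1.2,"wx":0,"wy":0,"wz":0},{"tx":0,"ty":0,"tz":-1.2,"wx":0,"wy":0,"wz":0},{"tx":0,"ty":0,"tz":-1.2,"wx":0,"wy":0,"wz":0},{"tx":0,"ty":0,"tz":-1.2,"wx":0,"wy":0,"wz":0},{"tx":0,"ty":0,"tz":-0.6,"wx":0,"wy":0,"wz":0},{"tx":0,"ty":0,"tz":0,"wx":0,"wy":0,"wz":0},{"tx":0,"ty":0,"tz":0,"wx":0,"wy":0,"wz":0}])

```text
clock: 15.33
eef_pos: [0.5916, -0.2822, 0.2155]
tcp_rot: [-0.17, 3.136, -0.001]
ft_force: [-0.4, -0.4, -1.0]
grip_width: 0.0161
gripper_force: 24.6
```

```bash
python3 - <<'E'
from h import *
s=ctrl.get_state();print(s['clock'],s['eef_pos'],s['gripper_force'],s['grip_width'],s['ft_force'],delta((.6085,.0771,.21)))
W=ctrl.camera_info('wrist');f=ctrl.grab_frame('wrist');cv2.imwrite('pics/w4.png',f)
H,S,V=[x.astype(int) for x in cv2.split(cv2.cvtColor(f,cv2.COLOR_BGR2HSV))]
for st,c,m in blobs((S>100)&(H<22)&(H>4)&(V>90),60): print(st,c.round(1))
t=s['eef_pos'];print('cap top exp',proj(W,t+[0,0,.006]),'bottom',proj(W,t-[0,0,.078]))
E
```

```text
15.3333 [ 0.59155455 -0.28219234  0.21554928] 24.580749571323395 0.016097729850382752 [-0.39345336 -0.40987571 -1.01372265] [-5.56 35.54  0.54]
[   0    0   59   32 1295] [25.6 14.2]
[ 302  296   41   61 1972] [322.4 325.9]
[295 369  23  54 793] [306.1 398.8]
[174 404  15  20  77] [180.5 413.8]
[176 431  51  49 377] [203.  456.4]
cap top exp [320.77282626 339.01037745] bottom [321.40092612 259.61793027]
```

View pics/w4.png

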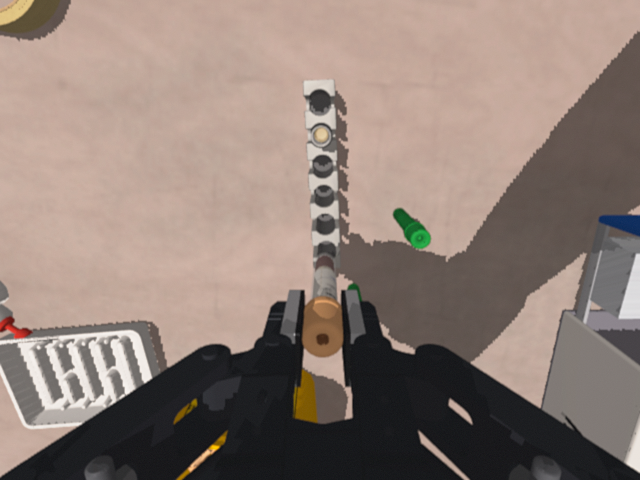

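The wrist view shows the sample hanging upright in the fingers, cap top at (322,338) and tube bottom at about (325,259). The vial is undisturbed at (320,135).

Call:
drive_tool(steps=[{"tx":-0.3,"ty":1,"tz":0,"wx":0,"wy":0,"wz":0},{"tx":-0.3,"ty":2,"tz":0,"wx":0,"wy":0,"wz":0},{"tx":-0.3,"ty":2.2,"tz":0,"wx":0,"wy":0,"wz":0},{"tx":-0.3,"ty":2.2,"tz":0,"wx":0,"wy":0,"wz":0},{"tx":-0.3,"ty":2.2,"tz":0,"wx":0,"wy":0,"wz":0},{"tx":-0.3,"ty":2.2,"tz":0,"wx":0,"wy":0,"wz":0},{"tx":-0.3,"ty":2.2,"tz":0,"wx":0,"wy":0,"wz":0},{"tx":-0.3,"ty":2.2,"tz":0,"wx":0,"wy":0,"wz":0},{"tx":-0.3,"ty":2.2,"tz":0,"wx":0,"wy":0,"wz":0},{"tx":-0.3,"ty":2.2,"tz":0,"wx":0,"wy":0,"wz":0},{"tx":-0.3,"ty":2.2,"tz":0,"wx":0,"wy":0,"wz":0},{"tx":-0.3,"ty":2.2,"tz":0,"wx":0,"wy":0,"wz":0},{"tx":-0.5,"ty":2.2,"tz":0,"wx":0,"wy":0,"wz":0},{"tx":-0.5,"ty":2.2,"tz":0,"wx":0,"wy":0,"wz":0},{"tx":-0.5,"ty":2.2,"tz":0,"wx":0,"wy":0,"wz":0},{"tx":-0.5,"ty":2.2,"tz":0,"wx":0,"wy":0,"wz":0},{"tx":0,"ty":1.7,"tz":0,"wx":0,"wy":0,"wz":0},{"tx":0,"ty":0,"tz":0,"wx":0,"wy":0,"wz":0},{"tx":0,"ty":0,"tz":0,"wx":0,"wy":0,"wz":0},{"tx":0,"ty":0,"tz":0,"wx":0,"wy":0,"wz":0}])

```text
clock: 17.05
eef_pos: [0.6081, 0.0769, 0.2144]
tcp_rot: [0.17, -3.136, 0.001]
ft_force: [0.3, -0.6, -1.1]
grip_width: 0.0158
gripper_force: 24.5
```

```bash
python3 - <<'E'
from h import *
s=ctrl.get_state();print(s['clock'],s['eef_pos'],s['tcp_rot'],s['gripper_force'],s['ft_force'],delta((.6085,.0771,.15)))
W=ctrl.camera_info('wrist');f=ctrl.grab_frame('wrist');cv2.imwrite('pics/w5.png',f);print('well',proj(W,(.6085,.0771,.056)),'tubebottom',proj(W,s['eef_pos']-[0,0,.078]))
a=cv2.resize(f[210:360,230:430],None,fx=4,fy=4,interpolation=cv2.INTER_CUBIC)
cv2.imwrite('pics/w5c.png',a)
E
```

```text
17.05 [0.6081328 0.0769005 0.2143634] [ 1.70288602e-01 -3.13563396e+00  7.54694479e-04] 24.534782767295837 [ 0.30179652 -0.60478054 -1.11641765] [-0.05  0.02  6.44]
well [321.88502241 225.1557907 ] tubebottom [321.43588738 259.88788457]
```

View pics/w5c.png

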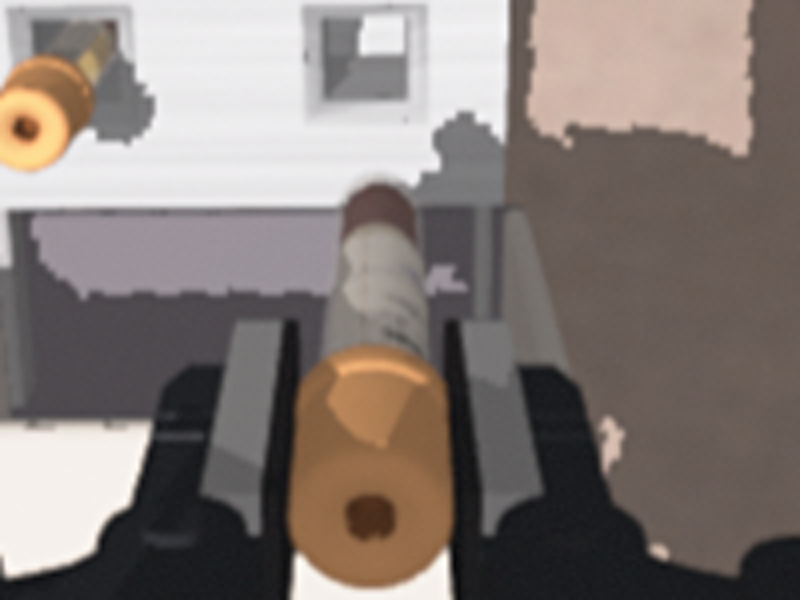

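The crop shows the left-well mouth centred at full-image px (321.3,225.9), within 1 px of the prediction. The tube bottom is at about (324.8,261), roughly 2 mm towards +y. The old sample is on the left, and the fingers clear it.

Call:
drive_tool(steps=[{"tx":0,"ty":-0.2,"tz":0.8,"wx":0,"wy":0,"wz":0},{"tx":0,"ty":0,"tz":1.2,"wx":0,"wy":0,"wz":0},{"tx":0,"ty":0,"tz":1.2,"wx":0,"wy":0,"wz":0},{"tx":0,"ty":0,"tz":1.2,"wx":0,"wy":0,"wz":0},{"tx":0,"ty":0,"tz":1.2,"wx":0,"wy":0,"wz":0},{"tx":0,"ty":0,"tz":1.0,"wx":0,"wy":0,"wz":0},{"tx":0,"ty":0,"tz":0.8,"wx":0,"wy":0,"wz":0},{"tx":0,"ty":0,"tz":0.5,"wx":0,"wy":0,"wz":0},{"tx":0,"ty":0,"tz":0.4,"wx":0,"wy":0,"wz":0},{"tx":0,"ty":0,"tz":0.4,"wx":0,"wy":0,"wz":0},{"tx":0,"ty":0,"tz":0,"wx":0,"wy":0,"wz":0}])

```text
clock: 18.02
eef_pos: [0.6087, 0.075, 0.1275]
tcp_rot: [0.17, -3.136, -0.0]
ft_force: [0.1, -1.5, -1.1]
grip_width: 0.0158
gripper_force: 24.5
```

Call:
drive_tool(steps=[{"tx":0,"ty":0,"tz":0.4,"wx":0,"wy":0,"wz":0},{"tx":0,"ty":0,"tz":0.4,"wx":0,"wy":0,"wz":0},{"tx":0,"ty":0,"tz":0.4,"wx":0,"wy":0,"wz":0},{"tx":0,"ty":0,"tz":0,"wx":0,"wy":0,"wz":0}])

```text
clock: 18.35
eef_pos: [0.6083, 0.075, 0.115]
tcp_rot: [0.17, -3.136, -0.0]
ft_force: [-0.5, -0.3, -1.5]
grip_width: 0.0156
gripper_force: 24.5
```

Call:
drive_tool(steps=[{"tx":0,"ty":0,"tz":0.4,"wx":0,"wy":0,"wz":0},{"tx":0,"ty":0,"tz":0.4,"wx":0,"wy":0,"wz":0},{"tx":0,"ty":0,"tz":0.4,"wx":0,"wy":0,"wz":0},{"tx":0,"ty":0,"tz":0.4,"wx":0,"wy":0,"wz":0},{"tx":0,"ty":0,"tz":0.3,"wx":0,"wy":0,"wz":0},{"tx":0,"ty":0,"tz":0,"wx":0,"wy":0,"wz":0},{"tx":0,"ty":0,"tz":0,"wx":0,"wy":0,"wz":0}])

```text
clock: 18.93
eef_pos: [0.6086, 0.075, 0.0966]
tcp_rot: [0.17, -3.136, -0.0]
ft_force: [0.0, 0.4, -0.5]
grip_width: 0.0158
gripper_force: 24.5
```

Call:
drive_tool(steps=[{"tx":0,"ty":0,"tz":0.15,"wx":0,"wy":0,"wz":0},{"tx":0,"ty":0,"tz":0,"wx":0,"wy":0,"wz":0}])

```text
clock: 19.1
eef_pos: [0.6089, 0.075, 0.0956]
tcp_rot: [-0.17, 3.137, -0.0]
ft_force: [-0.2, -0.2, -1.2]
grip_width: 0.0158
gripper_force: 24.5
```

Call:
drive_tool(steps=[{"tx":0,"ty":0,"tz":0.15,"wx":0,"wy":0,"wz":0},{"tx":0,"ty":0,"tz":0,"wx":0,"wy":0,"wz":0}])

```text
clock: 19.27
eef_pos: [0.6089, 0.075, 0.094]
tcp_rot: [-0.17, 3.137, 0.0]
ft_force: [-0.3, -0.3, -0.6]
grip_width: 0.0157
gripper_force: 24.5
```

Call:
drive_tool(steps=[{"tx":0,"ty":0,"tz":0.15,"wx":0,"wy":0,"wz":0},{"tx":0,"ty":0,"tz":0,"wx":0,"wy":0,"wz":0}])

```text
clock: 19.43
eef_pos: [0.6087, 0.075, 0.0923]
tcp_rot: [0.17, -3.137, -0.0]
ft_force: [-0.1, 0.7, 0.1]
grip_width: 0.0159
gripper_force: 24.5
```

Call:
drive_tool(steps=[{"tx":0,"ty":0,"tz":0.1,"wx":0,"wy":0,"wz":0},{"tx":0,"ty":0,"tz":0,"wx":0,"wy":0,"wz":0}])

```text
clock: 19.6
eef_pos: [0.609, 0.075, 0.092]
tcp_rot: [-0.17, 3.136, -0.0]
ft_force: [-0.4, -0.4, 1.2]
grip_width: 0.0158
gripper_force: 24.7
```

Call:
drive_tool(steps=[{"tx":0,"ty":0,"tz":0.1,"wx":0,"wy":0,"wz":0},{"tx":0,"ty":0,"tz":0,"wx":0,"wy":0,"wz":0}])

```text
clock: 19.77
eef_pos: [0.6094, 0.075, 0.0919]
tcp_rot: [-0.17, 3.135, -0.0]
ft_force: [-1.3, -0.1, 4.6]
grip_width: 0.0159
gripper_force: 25.0
```

Bottom contact felt (4.6 N upward at z 0.092, as predicted), so I'm releasing and rising.

Call:
drive_tool(steps=[{"tx":0,"ty":0,"tz":-0.1,"wx":0,"wy":0,"wz":0},{"tx":0,"ty":0,"tz":0,"wx":0,"wy":0,"wz":0},{"tx":0,"ty":0,"tz":0,"wx":0,"wy":0,"wz":0},{"tx":0,"ty":0,"tz":0,"wx":0,"wy":0,"wz":0},{"tx":0,"ty":0,"tz":0,"wx":0,"wy":0,"wz":0},{"tx":0,"ty":0,"tz":0,"wx":0,"wy":0,"wz":0}], jaw=3.6)

```text
clock: 20.27
eef_pos: [0.6086, 0.0749, 0.0912]
tcp_rot: [0.17, -3.136, 0.0]
ft_force: [-0.4, -0.2, -0.0]
grip_width: 0.036
gripper_force: 0.0
```

Call:
drive_tool(steps=[{"tx":0,"ty":0,"tz":-0.4,"wx":0,"wy":0,"wz":0},{"tx":0,"ty":0,"tz":-0.8,"wx":0,"wy":0,"wz":0},{"tx":0,"ty":0,"tz":-1.2,"wx":0,"wy":0,"wz":0},{"tx":0,"ty":0,"tz":-2,"wx":0,"wy":0,"wz":0},{"tx":0,"ty":0,"tz":-2,"wx":0,"wy":0,"wz":0},{"tx":0,"ty":0,"tz":-2,"wx":0,"wy":0,"wz":0},{"tx":0,"ty":0,"tz":-2,"wx":0,"wy":0,"wz":0},{"tx":0,"ty":0,"tz":-2,"wx":0,"wy":0,"wz":0},{"tx":0,"ty":0,"tz":0,"wx":0,"wy":0,"wz":0},{"tx":0,"ty":0,"tz":0,"wx":0,"wy":0,"wz":0}])

```text
clock: 21.1
eef_pos: [0.6103, 0.075, 0.2189]
tcp_rot: [-0.17, 3.131, -0.0]
ft_force: [-0.2, 0.1, 0.2]
grip_width: 0.0363
gripper_force: 0.0
```

```bash
python3 - <<'E'
from h import *
s=ctrl.get_state();print(s['clock'],s['eef_pos'],s['ft_force'],delta((.5594-.06,.0415-.0065,.21)))
W=ctrl.camera_info('wrist');f=ctrl.grab_frame('wrist');cv2.imwrite('pics/w6.png',f)
H,S,V=[x.astype(int) for x in cv2.split(cv2.cvtColor(f,cv2.COLOR_BGR2HSV))]
for st,c,m in blobs((S>90)&(H<22)&(H>4)&(V>90),60): print(st,c.round(1))
print('expected cap mid L',proj(W,(.6085,.0771,.087)),'old',proj(W,(.6085+.0065,.0771-.0596,.09)))
E
```

```text
21.1 [0.61029816 0.07500404 0.21887888] [-0.15865823  0.12692155  0.21912706] [11.46 -2.78  0.82]
[230 218  28  29 550] [243.4 231.6]
[314 218  22  28 510] [324.3 231.2]
expected cap mid L [324.68853184 230.85357808] old [243.60665945 232.00821559]
```

The sample stands in the well at the expected pixel, and the old sample is unmoved. Next I go in front of the drawer with closed fingers.

Call:
drive_tool(steps=[{"tx":1.5,"ty":-0.3,"tz":0,"wx":0,"wy":0,"wz":0},{"tx":2,"ty":-0.5,"tz":0,"wx":0,"wy":0,"wz":0},{"tx":2,"ty":-0.5,"tz":0,"wx":0,"wy":0,"wz":0},{"tx":2,"ty":-0.5,"tz":0,"wx":0,"wy":0,"wz":0},{"tx":2,"ty":-0.5,"tz":0,"wx":0,"wy":0,"wz":0},{"tx":2,"ty":-0.5,"tz":0,"wx":0,"wy":0,"wz":0},{"tx":0,"ty":0,"tz":2,"wx":0,"wy":0,"wz":0},{"tx":0,"ty":0,"tz":2,"wx":0,"wy":0,"wz":0},{"tx":0,"ty":0,"tz":2,"wx":0,"wy":0,"wz":0},{"tx":0,"ty":0,"tz":2,"wx":0,"wy":0,"wz":0},{"tx":0,"ty":0,"tz":2,"wx":0,"wy":0,"wz":0},{"tx":0,"ty":0,"tz":2,"wx":0,"wy":0,"wz":0},{"tx":0,"ty":0,"tz":1.3,"wx":0,"wy":0,"wz":0},{"tx":0,"ty":0,"tz":0,"wx":0,"wy":0,"wz":0},{"tx":0,"ty":0,"tz":0,"wx":0,"wy":0,"wz":0}], jaw=0, force=20)

```text
clock: 22.4
eef_pos: [0.4956, 0.0348, 0.0806]
tcp_rot: [0.17, -3.132, -0.001]
ft_force: [-0.3, 0.5, 0.4]
grip_width: -0.0
gripper_force: 0.0
```

```bash
python3 -c "
from h import *
s=ctrl.get_state();print(s['clock'],s['eef_pos'],s['ft_force'],s['grip_width'],delta((.548,.0403,.084)))"
```

```text
22.4 [0.49561711 0.03484412 0.08058381] [-0.31439843  0.46536809  0.44282064] -1.469985426554939e-05 [-5.26 -0.02 -0.37]
```

Call:
drive_tool(steps=[{"tx":-1,"ty":0,"tz":-0.3,"wx":0,"wy":0,"wz":0},{"tx":-1,"ty":0,"tz":0,"wx":0,"wy":0,"wz":0},{"tx":-1,"ty":0,"tz":0,"wx":0,"wy":0,"wz":0},{"tx":-0.8,"ty":0,"tz":0,"wx":0,"wy":0,"wz":0},{"tx":-0.5,"ty":0,"tz":0,"wx":0,"wy":0,"wz":0},{"tx":-0.3,"ty":0,"tz":0,"wx":0,"wy":0,"wz":0},{"tx":-0.1,"ty":0,"tz":0,"wx":0,"wy":0,"wz":0},{"tx":-0.1,"ty":0,"tz":0,"wx":0,"wy":0,"wz":0},{"tx":-0.1,"ty":0,"tz":0,"wx":0,"wy":0,"wz":0},{"tx":-0.1,"ty":0,"tz":0,"wx":0,"wy":0,"wz":0},{"tx":-0.1,"ty":0,"tz":0,"wx":0,"wy":0,"wz":0},{"tx":-0.1,"ty":0,"tz":0,"wx":0,"wy":0,"wz":0},{"tx":-0.1,"ty":0,"tz":0,"wx":0,"wy":0,"wz":0}])

```text
clock: 23.48
eef_pos: [0.5491, 0.0404, 0.0853]
tcp_rot: [0.17, -3.135, 0.0]
ft_force: [-2.3, -0.9, 1.4]
grip_width: 0.0001
gripper_force: 1.5
```

Call:
drive_tool(steps=[{"tx":-0.2,"ty":0,"tz":0,"wx":0,"wy":0,"wz":0},{"tx":-0.2,"ty":0,"tz":0,"wx":0,"wy":0,"wz":0},{"tx":-0.2,"ty":0,"tz":0,"wx":0,"wy":0,"wz":0},{"tx":-0.2,"ty":0,"tz":0,"wx":0,"wy":0,"wz":0}])

```text
clock: 23.82
eef_pos: [0.558, 0.0414, 0.0853]
tcp_rot: [0.17, -3.136, -0.0]
ft_force: [-3.0, 0.9, 0.3]
grip_width: -0.0001
gripper_force: 1.6
```

Call:
drive_tool(steps=[{"tx":-0.25,"ty":0,"tz":0,"wx":0,"wy":0,"wz":0},{"tx":-0.25,"ty":0,"tz":0,"wx":0,"wy":0,"wz":0},{"tx":-0.25,"ty":0,"tz":0,"wx":0,"wy":0,"wz":0},{"tx":-0.25,"ty":0,"tz":0,"wx":0,"wy":0,"wz":0},{"tx":-0.25,"ty":0,"tz":0,"wx":0,"wy":0,"wz":0},{"tx":-0.25,"ty":0,"tz":0,"wx":0,"wy":0,"wz":0},{"tx":-0.25,"ty":0,"tz":0,"wx":0,"wy":0,"wz":0},{"tx":-0.25,"ty":0,"tz":0,"wx":0,"wy":0,"wz":0},{"tx":-0.25,"ty":0,"tz":0,"wx":0,"wy":0,"wz":0},{"tx":-0.25,"ty":0,"tz":0,"wx":0,"wy":0,"wz":0},{"tx":-0.25,"ty":0,"tz":0,"wx":0,"wy":0,"wz":0},{"tx":-0.25,"ty":0,"tz":0,"wx":0,"wy":0,"wz":0},{"tx":-0.25,"ty":0,"tz":0,"wx":0,"wy":0,"wz":0},{"tx":-0.25,"ty":0,"tz":0,"wx":0,"wy":0,"wz":0},{"tx":-0.25,"ty":0,"tz":0,"wx":0,"wy":0,"wz":0},{"tx":-0.25,"ty":0,"tz":0,"wx":0,"wy":0,"wz":0},{"tx":-0.25,"ty":0,"tz":0,"wx":0,"wy":0,"wz":0},{"tx":-0.25,"ty":0,"tz":0,"wx":0,"wy":0,"wz":0},{"tx":-0.25,"ty":0,"tz":0,"wx":0,"wy":0,"wz":0},{"tx":-0.25,"ty":0,"tz":0,"wx":0,"wy":0,"wz":0}])

```text
clock: 25.48
eef_pos: [0.6079, 0.0468, 0.0855]
tcp_rot: [0.17, -3.136, -0.0]
ft_force: [-3.9, 1.6, -1.0]
grip_width: -0.0001
gripper_force: 2.3
```

Call:
drive_tool(steps=[{"tx":-0.2,"ty":0,"tz":0,"wx":0,"wy":0,"wz":0},{"tx":-0.2,"ty":0,"tz":0,"wx":0,"wy":0,"wz":0},{"tx":-0.2,"ty":0,"tz":0,"wx":0,"wy":0,"wz":0},{"tx":-0.2,"ty":0,"tz":0,"wx":0,"wy":0,"wz":0},{"tx":-0.2,"ty":0,"tz":0,"wx":0,"wy":0,"wz":0},{"tx":-0.2,"ty":0,"tz":0,"wx":0,"wy":0,"wz":0},{"tx":-0.2,"ty":0,"tz":0,"wx":0,"wy":0,"wz":0},{"tx":-0.2,"ty":0,"tz":0,"wx":0,"wy":0,"wz":0},{"tx":-0.2,"ty":0,"tz":0,"wx":0,"wy":0,"wz":0},{"tx":0,"ty":0,"tz":0,"wx":0,"wy":0,"wz":0}])

```text
clock: 26.32
eef_pos: [0.6263, 0.0486, 0.0856]
tcp_rot: [-0.17, 3.136, -0.0]
ft_force: [-4.2, 0.2, -0.1]
grip_width: -0.0001
gripper_force: 1.9
```

Call:
drive_tool(steps=[{"tx":-0.1,"ty":0,"tz":0,"wx":0,"wy":0,"wz":0},{"tx":-0.1,"ty":0,"tz":0,"wx":0,"wy":0,"wz":0},{"tx":-0.1,"ty":0,"tz":0,"wx":0,"wy":0,"wz":0},{"tx":-0.1,"ty":0,"tz":0,"wx":0,"wy":0,"wz":0},{"tx":-0.1,"ty":0,"tz":0,"wx":0,"wy":0,"wz":0},{"tx":-0.1,"ty":0,"tz":0,"wx":0,"wy":0,"wz":0},{"tx":-0.1,"ty":0,"tz":0,"wx":0,"wy":0,"wz":0},{"tx":-0.1,"ty":0,"tz":0,"wx":0,"wy":0,"wz":0},{"tx":0,"ty":0,"tz":0,"wx":0,"wy":0,"wz":0}])

```text
clock: 27.07
eef_pos: [0.6338, 0.0495, 0.0856]
tcp_rot: [0.17, -3.137, 0.0]
ft_force: [-4.3, 1.0, -0.1]
grip_width: 0.0004
gripper_force: 2.5
```

Call:
drive_tool(steps=[{"tx":-0.1,"ty":0,"tz":0,"wx":0,"wy":0,"wz":0},{"tx":0,"ty":0,"tz":0,"wx":0,"wy":0,"wz":0}])

```text
clock: 27.23
eef_pos: [0.6347, 0.0496, 0.0856]
tcp_rot: [0.17, -3.137, 0.0]
ft_force: [-5.6, 1.4, -0.8]
grip_width: 0.0002
gripper_force: 2.5
```

Call:
drive_tool(steps=[{"tx":-0.1,"ty":0,"tz":0,"wx":0,"wy":0,"wz":0},{"tx":0,"ty":0,"tz":0,"wx":0,"wy":0,"wz":0}])

```text
clock: 27.4
eef_pos: [0.6353, 0.0496, 0.0856]
tcp_rot: [0.17, -3.136, 0.0]
ft_force: [-5.7, 1.0, 0.8]
grip_width: -0.0001
gripper_force: 3.0
```

Call:
drive_tool(steps=[{"tx":-0.1,"ty":0,"tz":0,"wx":0,"wy":0,"wz":0},{"tx":0,"ty":0,"tz":0,"wx":0,"wy":0,"wz":0}])

```text
clock: 27.57
eef_pos: [0.6356, 0.0497, 0.0856]
tcp_rot: [0.17, -3.134, 0.0]
ft_force: [-6.9, 0.5, 2.2]
grip_width: 0.0
gripper_force: 3.8
```

Call:
drive_tool(steps=[{"tx":-0.1,"ty":0,"tz":0,"wx":0,"wy":0,"wz":0},{"tx":0,"ty":0,"tz":0,"wx":0,"wy":0,"wz":0}])

```text
clock: 27.73
eef_pos: [0.6359, 0.0497, 0.0856]
tcp_rot: [0.17, -3.133, 0.001]
ft_force: [-9.5, 0.5, 2.2]
grip_width: 0.0005
gripper_force: 4.7
```

Call:
drive_tool(steps=[{"tx":-0.05,"ty":0,"tz":0,"wx":0,"wy":0,"wz":0},{"tx":0,"ty":0,"tz":0,"wx":0,"wy":0,"wz":0}])

```text
clock: 27.9
eef_pos: [0.6361, 0.0497, 0.0856]
tcp_rot: [0.169, -3.132, 0.001]
ft_force: [-10.3, 0.4, 2.5]
grip_width: -0.0
gripper_force: 5.1
```

Call:
drive_tool(steps=[{"tx":0.1,"ty":0,"tz":0,"wx":0,"wy":0,"wz":0},{"tx":0.1,"ty":0,"tz":0,"wx":0,"wy":0,"wz":0},{"tx":0.1,"ty":0,"tz":0,"wx":0,"wy":0,"wz":0},{"tx":0.2,"ty":0,"tz":0,"wx":0,"wy":0,"wz":0},{"tx":0.2,"ty":0,"tz":0,"wx":0,"wy":0,"wz":0},{"tx":0.2,"ty":0,"tz":0,"wx":0,"wy":0,"wz":0},{"tx":0.2,"ty":0,"tz":0,"wx":0,"wy":0,"wz":0},{"tx":0.2,"ty":0,"tz":0,"wx":0,"wy":0,"wz":0},{"tx":0.2,"ty":0,"tz":0,"wx":0,"wy":0,"wz":0},{"tx":0.2,"ty":0,"tz":0,"wx":0,"wy":0,"wz":0},{"tx":0.2,"ty":0,"tz":0,"wx":0,"wy":0,"wz":0},{"tx":0.2,"ty":0,"tz":0,"wx":0,"wy":0,"wz":0},{"tx":0.2,"ty":0,"tz":0,"wx":0,"wy":0,"wz":0},{"tx":0.2,"ty":0,"tz":0,"wx":0,"wy":0,"wz":0},{"tx":0,"ty":0,"tz":0,"wx":0,"wy":0,"wz":0},{"tx":0,"ty":0,"tz":0,"wx":0,"wy":0,"wz":0}])

```text
clock: 29.23
eef_pos: [0.6144, 0.0472, 0.0864]
tcp_rot: [-0.17, 3.134, -0.0]
ft_force: [-0.2, -0.1, 0.2]
grip_width: 0.0002
gripper_force: 0.0
```

Contact was lost at the caught position, so the drawer holds. I'm retreating and verifying with a picture.

Call:
drive_tool(steps=[{"tx":0.3,"ty":0,"tz":0,"wx":0,"wy":0,"wz":0},{"tx":0.5,"ty":0,"tz":0,"wx":0,"wy":0,"wz":0},{"tx":1,"ty":0,"tz":0,"wx":0,"wy":0,"wz":0},{"tx":2,"ty":0,"tz":0,"wx":0,"wy":0,"wz":0},{"tx":2,"ty":0,"tz":-1,"wx":0,"wy":0,"wz":0},{"tx":2,"ty":0,"tz":-3,"wx":0,"wy":0,"wz":0},{"tx":1,"ty":0,"tz":-3,"wx":0,"wy":0,"wz":0},{"tx":0.5,"ty":0,"tz":-3,"wx":0,"wy":0,"wz":0},{"tx":0,"ty":0,"tz":-3,"wx":0,"wy":0,"wz":0},{"tx":0,"ty":0,"tz":-3,"wx":0,"wy":0,"wz":0},{"tx":0,"ty":0,"tz":0,"wx":0,"wy":0,"wz":0},{"tx":0,"ty":0,"tz":0,"wx":0,"wy":0,"wz":0}])

```text
clock: 30.23
eef_pos: [0.5222, 0.0372, 0.2485]
tcp_rot: [-0.17, 3.131, -0.001]
ft_force: [-0.2, -0.4, -1.1]
grip_width: 0.0004
gripper_force: 0.0
```

```bash
python3 - <<'E'
from h import *
s=ctrl.get_state();W=ctrl.camera_info('wrist');f=ctrl.grab_frame('wrist')
print(s['clock'],s['eef_pos'])
H,S,V=[x.astype(int) for x in cv2.split(cv2.cvtColor(f,cv2.COLOR_BGR2HSV))]
w=np.zeros(H.shape,bool);w[:,200:440]=1
for st,c,m in blobs(w&(H>100)&(H<125)&(S>130),200):
    x,y=st[0],st[1];rows=[np.where(m[:,u])[0].min() for u in (x+20,x+st[2]-20)];print(st,rows,[onz(W,u,r,.01).round(4).tolist() for u,r in zip((x+20,x+st[2]-20),rows)])
print('expected shut lower edge row',proj(W,(.629,.049,.01)))
E
```

```text
30.2333 [0.52216316 0.03715097 0.24854284]
[ 254  297   52   45 1314] [np.int64(297), np.int64(297)] [[0.6358, -0.0049, 0.01], [0.6344, 0.0086, 0.01]]
[ 340  297   50   45 1258] [np.int64(297), np.int64(297)] [[0.6253, 0.0915, 0.01], [0.6241, 0.1027, 0.01]]
expected shut lower edge row [322.17921027 296.25748232]
```

```bash
python3 -c "
from station import ctrl
print(ctrl.close_job())"
```

```text
the job is handed in; nothing more can be done
None
```

The orange-capped sample is in the left well and the drawer is shut and held by its catch: a final wrist picture put the drawer front back within about 1 mm of its starting place. Peak press was about 10.5 N, and the job was handed in at about 30 s with no verdict returned.

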